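Unload the drilling jig and hang the strap on the drip rack

ROBOT

A 6-joint arm with a two-finger parallel gripper is mounted at the origin on the work surface. World frame = base frame: x ahead of the robot, y to its left, z up, the work surface at z = 0. Lengths are in m, angles in rad, forces in N, time in s.
With the tool pointing down it reaches from about 0.375 to 0.975 m from the base axis. Payload 3.8 kg.
Tool frame: the origin (TCP) lies midway between the tips of the shut fingers; the grasp point (between the pads) lies 19 mm behind it; z points along the fingers, y is the line along which they close (so a half turn about z gives the same grasp; the last joint's range is limited). The gripper opens to 85 mm and grips with 20 to 120 N. Pads are 22 mm wide; open, the fingers measure 114 mm over their backs; the gripper's body (76 mm by 85 mm) begins 54 mm behind the grasp point. The pads swing forward as they close: fully open they stand 13 mm farther back than shut.
Start: joints at [-1.228, 0.264, 1.604, -0, 1.274, -0.037], TCP at [0.25, -0.627, 0.2] pointing down, gripper open.
Joint ranges: [-2.63, 2.63], [-0.94, 2.18], [0.31, 2.57], [-1.31, 4.45], [0, 2.66], [-2.55, 2.55]. Speed limits (rad/s): [2.57, 2.57, 3.14, 3.14, 3.14, 3.14].

INTERFACE

Orientations are given as a rotation vector (axis times angle).
In Python, from workcell import bot, imaging gives the robot as it stands.
- The arm moves only by the tool step_arm, never from a script. Its argument "series" is a list of rows, each an object of numbers: "grip": the closure, from -1 (fully open) to 1 (shut); "x", "y", "z": the shift along the tool's x, y, z normalised to -1 to 1, where 1 is 500 mm; "ax", "ay", "az": the turn, a rotation vector about the tool's x, y, z normalised to -1 to 1, where 1 is 30 degrees. A call has 1 to 12 rows; each row is the pose to reach, as a shift and turn from the pose commanded when the call began, along the tool's axes at that moment; what a row does not reach only later rows make up. A row lasts 1/10 s, in which the tool goes at most 50 mm and 8.59 degrees, less where a joint would pass 70% of its speed; a pose out of reach is approached as far as the arm can. A call with a number of a shift or a turn outside -1 to 1 is refused whole. A call with a gripper value outside its range is refused whole. The fingers move at their own pace and stop on an object; "force" is the grip in N (left out, the last holds). Time passes only in rows, so rows that repeat a pose let the fingers close. It gives the time, the measured TCP pose, the force, the opening and the grip force at its end, in the units of the state.
- bot.read_state(): the state, without advancing time (a new reading comes with each control period).
- imaging.read_camera(name): name is "scene" or "top"; returns a dict with "img" (480x640x3 uint8, red, green, blue), "fx", "fy", "cx", "cy" (pixels), "R" (3x3) and "t" (3): a world point X has camera coordinates R X + t. Camera axes: x right, y down, z forward; pixel columns grow to the right and rows downward; lengths in m; the calibration is good to about 2 mm. A picture is of the moment at which its call begins. There is no depth.
- bot.finish_job(): hands the job in; it is judged then, once.
The state is a dict: "time": time; "q": joint angles; "joint_vel": joint speeds; "joint_torque": joint torques, N m; "tool_pos": TCP position; "tcp_rot": TCP orientation; "wrist_force": force on the tool from outside, world axes, zero at the start; "torque": the same for the moment, N m; "width": opening from 0.0 (shut) to 1.0 (fully open); "grip_force": force on a finger pad.
Only numpy, scipy, OpenCV 4.12 (cv2) and the standard library are available. Lean on these libraries where they do the work, as an engineer would, in place of code of your own. Each camera call takes 0.05 s, during which the arm holds its last target. There are 200 camera calls.

TASK

The hanger strap in the green drilling jig has been drilled: swing the hinged hold-down bar up and over so that it stays standing open, then slide the strap out from under the bush bridge towards the jig's open end. Hang it by its eye on the empty peg of the drip rack and let go, leaving the bar standing open. Leave the two straps already hanging, the spray can and the cup of bolts where they are.

Things in the scene. Friction and masses are not known exactly. Their poses are not given: they have to be found in the camera images.
- jig: Green drilling jig, bolted down. Origin on the bench, on the strap's line; z up, +x along the strap to its eye, -x to the jig's open end (robot's side). Block: x -30 to 98, y -55 to 70 mm, top (floor of the nest) 40 mm above the bench. Two steel guides beside the strap, 40 mm apart, 6 high, x -28 to 38. Hinge cheeks at y 45 to 65, x -19 to 19, 67 mm above the bench. End stop behind the eye.
- nest_eye (a point): Place of the eye in the jig (jig x = 61, y = 0, 43 mm above the bench), under the fixed steel bush bridge: jig x 39 to 83, y -34 to 34, underside 56, top 70 mm above the bench, brass bush to 74. The strap can be lifted only after it has been drawn at least 42 mm along the jig's -x.
- hold_bar (a joint): Hinge of the hold-down bar, rad. 0: level across the strap at jig x = 0, rubber shoe on it (start). Positive: free end swings up and over to the jig's +y; 1.57 upright, 1.95 on its stop. Free-moving 0.3 kg bar, no spring, no latch (swing bolt undone): falls shut if let go before upright, stays on the stop by its weight if let go beyond about 1.7.
- bar_grip (a point): Centre of the red cross grip (T handle) at the bar's free end: a round bar 22 mm thick and 34 mm long, parallel to the hinge axis, flat ends, 140 mm from that axis; with the bar shut, 58 mm above the bench at jig (0, -85) mm, 19 mm clear of the block. Behind it a neck 10 mm thick, 20 long, then the bar, 20 wide (along jig x) and 14 thick.
- bar_hinge (a point): Point on the bar's hinge axis, at jig (0, 55) mm, 58 mm above the bench; the axis is parallel to the jig's x.
- strap: Loose bare-steel strap, 158 long x 36 wide x 6 thick, 0.15 to 0.31 kg. Origin: mid-length, centre of underside; x towards the round eye end (radius 18), z out of the top face. At the start flat in the jig, axes as the jig's, underside 40 mm up, square end overhanging the block by 50 mm, free at both sides and below. Weld nut (18 across, 7 high) on top at x = 24: cannot pass under the shut bar.
- strap_eye (a point): Centre of the strap's eye (through hole 22 mm across), at x = 61 mm on the strap, mid-thickness.
- strap_end (a point): Middle of the strap's square end, at x = -79 mm on the strap, mid-thickness.
- rack: Drip rack for painting, bolted down. Origin on the bench, middle of the grey drip tray (130 x 250, 12 high). Round rail 20 mm thick, 318 long along the rack's y, axis 190 mm above the bench at rack x = 50, on posts at y = -150 and 150. Three pegs on it, 95 mm apart, sloping up towards the rack's -x (robot's side).
- peg_free: The empty peg: straight steel round bar 8 mm thick, 64 mm long from the rail's axis, rising at 45 degrees towards the rack's -x. Origin: its root on the rail's axis; axes as the rack's. It has any of the three places on the rail.
- peg_free_tip (a point): Upper tip of the empty peg, 45 mm towards the rack's -x and 45 mm above its root.
- peg_free_mid (a point): Point on the axis of the empty peg, 30 mm up the peg from its root.
- hung_b: Red painted strap of the same size hanging from another peg. Origin: centre of its eye; it reaches 140 mm below.
- hung_c: Black painted strap of the same size hanging from another peg. Origin: centre of its eye; it reaches 140 mm below.
- spray_can: Blue spray can standing loose on the bench, 54 mm across, 190 mm high. Origin: centre of its foot.
- bolt_cup: White cup of bolts standing loose on the bench, 72 mm across, 60 mm high. Origin: centre of its foot.
There are look-alikes about, which are no part of the job. Of the things that look like the jig, the middle-sized one is meant.

How it is judged:
By the outcome, as a careful person would: the job done as asked, in the order asked, and still so for the second after the job is handed in, with the robot touching nothing.
It also fails if it takes over 70 s, if anything falls off the work surface, if the arm or the gripper's body presses on something with over 40 N, if the wrist force passes 120 N, or if a joint passes its speed limit or range.

## Working session

There is one attempt and no reset: what is moved stays moved. The work goes in short steps, Python scripts to look and compute and a tool call to move; the robot and the scene stay as the last step left them, time stands still between calls to the robot, and variables do not carry over. Pictures are saved under pics/ and viewed, at most 10 in all, crops included, and the job is handed in when it is done.

Besides the shell and the picture viewer there is one more tool, called in YAML: its name, and indented under it one key for each argument. step_arm: Moves the arm, as the interface text tells. Scaled input: -1 to 1 covers 500 mm each way for a shift and 30 degrees each way for a turn. Its arguments: {"type":"object","properties":{"series":{"type":"array","items":{"type":"object","properties":{"grip":{"type":"number"},"x":{"type":"number","minimum":-1,"maximum":1},"y":{"type":"number","minimum":-1,"maximum":1},"z":{"type":"number","minimum":-1,"maximum":1},"ax":{"type":"number","minimum":-1,"maximum":1},"ay":{"type":"number","minimum":-1,"maximum":1},"az":{"type":"number","minimum":-1,"maximum":1}}}},"force":{"type":"number"}},"required":["series"]}

```bash
mkdir -p pics; python3 - <<'E'
from workcell import bot, imaging
import cv2, pickle
d={}
for n in("scene","top"):
    c=imaging.read_camera(n); d[n]=c
    cv2.imwrite(f"pics/{n}0.png",c["img"][:,:,::-1])
    print(n,c["fx"],c["fy"],c["cx"],c["cy"],c["R"],c["t"])
pickle.dump(d,open("cam0.pkl","wb"))
print(bot.read_state())
E
```

```text
scene 494.13431714791614 494.13431714791614 317.6713394139997 247.44906009870516 [[ 0.28491531  0.95854624  0.00351769]
 [ 0.71961116 -0.2114678  -0.66139334]
 [-0.63323222  0.19097245 -0.75003099]] [-0.21506405 -0.22131509  1.40325553]
top 471.85896021486184 471.85896021486184 313.9898147381682 234.33004809514844 [[ 0.01925446 -0.99980994 -0.00305832]
 [-0.98963604 -0.01862299 -0.14238573]
 [ 0.14230171  0.00576818 -0.98980652]] [0.05785326 0.49819804 1.13763979]
{'time': 0.1, 'q': array([-1.22789729e+00,  2.64696803e-01,  1.60527246e+00, -1.44860837e-05,
        1.27372921e+00, -3.68843249e-02]), 'joint_vel': array([ 9.02196150e-04, -2.82525027e-03, -3.09865835e-03,  4.71736486e-05,
       -1.60978736e-04, -1.02061658e-04]), 'joint_torque': array([ 8.31079451e-04, -5.16705930e+01, -3.68589628e+01,  1.36751504e-05,
        6.33721560e-03, -1.65255670e-05]), 'tool_pos': array([ 0.24998522, -0.62619141,  0.19875491]), 'tcp_rot': array([-3.08307850e+00, -5.92597660e-01,  5.25297881e-04]), 'wrist_force': array([ 0.12791006, -0.1196415 , -0.35573666]), 'torque': array([0.02115457, 0.00447629, 0.02427201]), 'grip_force': 0.0, 'width': 1.0004537536438995}
```

View pics/scene0.png

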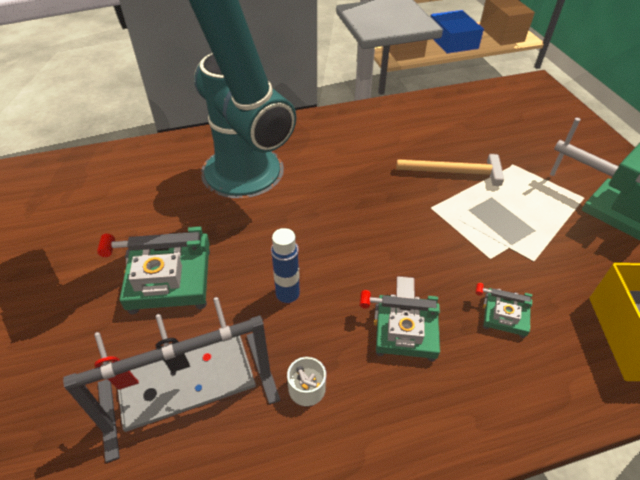

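View pics/top0.png

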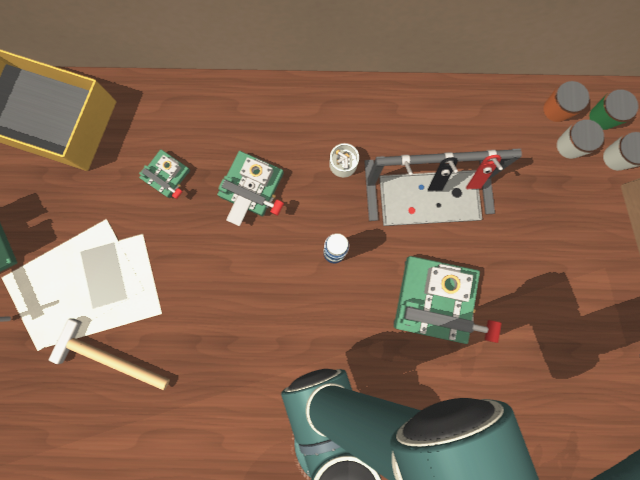

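The target jig, with the strap overhanging, is at scene (407,325) and top (252,185). The free peg is the leftmost in the top view at about (406,163), which is scene (222,318). The cup is at top (344,159) and the can at top (336,248). Next I'll take enlarged crops.

```bash
cat > h.py <<'E'
import numpy as np, cv2
def ray(c,u,v):
    R=np.array(c["R"]);t=np.array(c["t"])
    d=R.T@np.array([(u-c["cx"])/c["fx"],(v-c["cy"])/c["fy"],1]); return -R.T@t,d/np.linalg.norm(d)
def onz(c,u,v,z):
    o,d=ray(c,u,v); return o+d*(z-o[2])/d[2]
def tri(c1,p1,c2,p2):
    (a,d),(b,e)=ray(c1,*p1),ray(c2,*p2)
    s=np.linalg.lstsq(np.c_[d,-e],b-a,rcond=None)[0]
    P,Q=a+s[0]*d,b+s[1]*e; return (P+Q)/2,np.linalg.norm(P-Q)
def proj(c,X):
    p=np.array(c["R"])@X+np.array(c["t"]); return np.array([c["fx"]*p[0]/p[2]+c["cx"],c["fy"]*p[1]/p[2]+c["cy"]])
E
python3 - <<'E'
import pickle; from h import *
d=pickle.load(open("cam0.pkl","rb"))
def crop(n,x,y,w,h,k): return cv2.resize(d[n]["img"][y:y+h,x:x+w,::-1],None,fx=k,fy=k,interpolation=cv2.INTER_CUBIC)
a=np.hstack([crop("top",210,140,80,90,5),crop("scene",350,270,100,112.5.__int__(),4)[:450]])
b=np.hstack([crop("top",360,140,165,90,2.4.__int__()*2)])
a=a[:450]
cv2.imwrite("pics/jig.png",a); print(a.shape)
b=np.vstack([cv2.resize(crop("top",360,140,170,75,4),(680,300)),np.pad(crop("scene",85,290,195,70,4)[:280],((0,0),(0,0),(0,0)))[:, :680]])
cv2.imwrite("pics/rack.png",b); print(b.shape)
for n in d:
    hsv=cv2.cvtColor(d[n]["img"],cv2.COLOR_RGB2HSV)
    for nm,lo,hi in(("red",(0,190,120),(5,255,255)),("brass",(15,140,120),(30,255,255)),("green",(60,100,40),(85,255,255))):
        m=cv2.inRange(hsv,lo,hi); k,_,st,ce=cv2.connectedComponentsWithStats(m)
        print(n,nm,[(ce[i].round(1).tolist(),int(st[i,4])) for i in range(1,k) if st[i,4]>12])
E
```

```text
Traceback (most recent call last):
ValueError: all the input array dimensions except for the concatenation axis must match exactly, but along dimension 0, the array at index 0 has size 450 and the array at index 1 has size 448
```

```bash
python3 - <<'E'
import pickle; from h import *
d=pickle.load(open("cam0.pkl","rb"))
def crop(n,x,y,w,h,k): return cv2.resize(d[n]["img"][y:y+h,x:x+w,::-1],None,fx=k,fy=k,interpolation=cv2.INTER_CUBIC)
cv2.imwrite("pics/jig.png",np.hstack([crop("top",210,140,80,90,5),crop("scene",350,270,80,90,5)]))
cv2.imwrite("pics/rack.png",np.vstack([crop("top",360,140,170,70,4),crop("scene",90,290,170,75,4)]))
for n in d:
    hsv=cv2.cvtColor(d[n]["img"],cv2.COLOR_RGB2HSV)
    for nm,lo,hi in(("red",(0,190,120),(5,255,255)),("brass",(15,140,120),(30,255,255)),("green",(60,100,40),(85,255,255))):
        m=cv2.inRange(hsv,lo,hi); k,_,st,ce=cv2.connectedComponentsWithStats(m)
        print(n,nm,[(ce[i].round(1).tolist(),int(st[i,4])) for i in range(1,k) if st[i,4]>12])
E
```

```text
scene red [([104.1, 245.3], 241), ([479.3, 287.7], 69), ([364.8, 297.2], 143), ([206.4, 356.8], 34), ([106.0, 359.3], 89)]
scene brass [([514.0, 9.5], 66), ([435.3, 166.6], 310), ([432.0, 161.0], 13), ([153.1, 265.1], 140), ([620.8, 314.6], 3863), ([508.5, 309.1], 33), ([406.2, 324.3], 82), ([304.5, 386.0], 24)]
scene green [([541.0, 12.9], 630), ([604.0, 41.5], 6473), ([632.8, 161.8], 331), ([269.1, 155.8], 13), ([606.4, 188.9], 173), ([636.1, 189.0], 46), ([239.1, 188.2], 17), ([636.0, 207.1], 69), ([630.0, 222.1], 119), ([195.0, 228.9], 43), ([192.0, 272.8], 1227), ([130.0, 285.7], 237), ([432.5, 297.6], 16), ([489.1, 309.6], 108), ([434.0, 308.8], 31), ([523.5, 321.6], 204), ([381.3, 326.6], 205), ([430.1, 337.5], 493), ([390.4, 345.8], 13)]
top red []
top brass [([70.2, 114.5], 3875), ([1.2, 65.2], 42)]
top green [([602.2, 116.5], 394)]
```

View pics/jig.png

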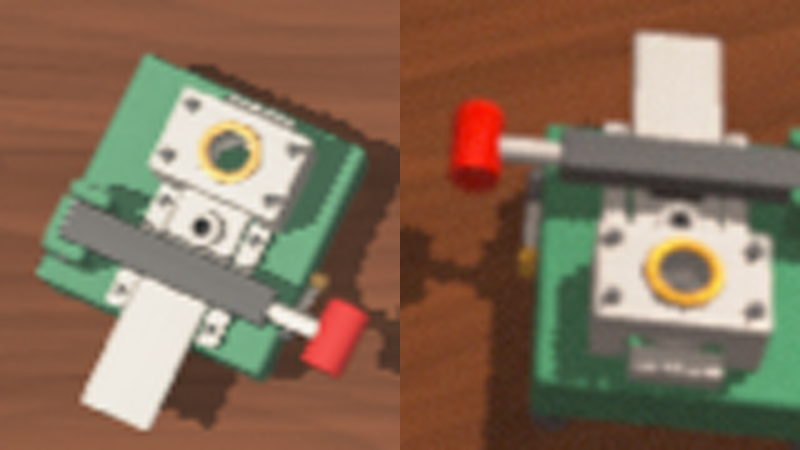

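View pics/rack.png

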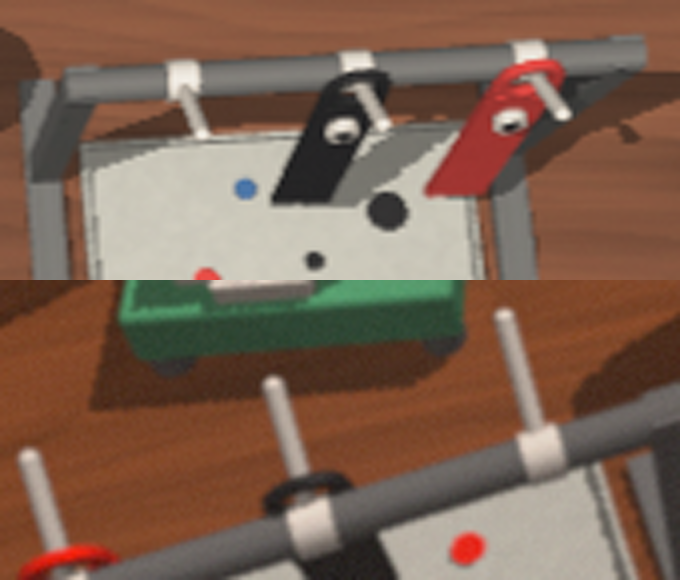

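The crops give usable pixels. In the top view: bush (256.2,170.4), strap end (233.2,223.2), red grip (276.8,207.4), free-peg tip (411,173.5). In the scene view: bush (406.8,324.4), grip (365.4,299), free-peg tip (216,298.8).

```bash
python3 - <<'E'
import pickle; from h import *
np.set_printoptions(precision=4,suppress=True)
d=pickle.load(open("cam0.pkl","rb"));T,S=d["top"],d["scene"]
B,e=tri(T,(256.2,170.4),S,(406.8,324.4));print("bush tri",B,e,"onz",onz(T,256.2,170.4,.074),onz(S,406.8,324.4,.074))
G,e=tri(T,(276.8,207.4),S,(365.4,299));print("grip",G,e,onz(T,276.8,207.4,.062),onz(S,365.4,299,.060))
E,e=tri(T,(233.2,223.2),S,(405.4,276.8));print("end",E,e,onz(T,233.2,223.2,.046),onz(S,405.4,276.8,.046))
b=(onz(T,256.2,170.4,.074)+onz(S,406.8,324.4,.074))[:2]/2
en=(onz(T,233.2,223.2,.046)+onz(S,405.4,276.8,.046))[:2]/2
g=(onz(T,276.8,207.4,.062)+onz(S,365.4,299,.060))[:2]/2
# rigid fit
L=np.array([[.061,0],[-.079,0],[0,-.085]]);W=np.array([b,en,g])
l,w=L-L.mean(0),W-W.mean(0); th=np.arctan2((l[:,0]*w[:,1]-l[:,1]*w[:,0]).sum(),(l*w).sum())
R=np.array([[np.cos(th),-np.sin(th)],[np.sin(th),np.cos(th)]]);o=W.mean(0)-R@L.mean(0)
print("jig",o,th,np.degrees(th),"res",(W-(L@R.T+o)))
tips=[tri(T,(360+a/4,140+b_/4),S,(90+c/4,290+f/4)) for a,b_,c,f in((204,134,504,35),(383,127,275,102),(565,115,30,175))]
for t in tips: print("tip",t)
rt=[tri(T,(360+a/4,140+b_/4),S,(90+c/4,290+f/4)) for a,b_,c,f in((184,78,543,170),(357,65,312,245))]
for t in rt: print("root~",t)
for nm,a,z in(("can",(337,241),.19),("cup",(344,158),.06)): print(nm,onz(T,*a,z))
E
```

```text
bush tri [0.6485 0.2139 0.0717] 0.0034265146587763038 onz [0.6473 0.2119 0.074 ] [0.6501 0.2147 0.074 ]
grip [0.5592 0.1611 0.0587] 0.002417494923956305 [0.5582 0.1596 0.062 ] [0.5602 0.1619 0.06  ]
end [0.5201 0.2695 0.0468] 0.003962669530475597 [0.5196 0.2677 0.046 ] [0.5198 0.2719 0.046 ]
jig [0.5927 0.2382] -0.4101568213673409 -23.500254802849856 res [[ 0.0001 -0.0006]
 [-0.0005  0.0001]
 [ 0.0004  0.0005]]
tip (array([ 0.6016, -0.1334,  0.2337]), np.float64(0.0032931971839111427))
tip (array([ 0.6074, -0.2277,  0.2323]), np.float64(0.0034860166051955367))
tip (array([ 0.6154, -0.3229,  0.233 ]), np.float64(0.003963504134811491))
root~ (array([ 0.6445, -0.1304,  0.1935]), np.float64(0.004386736126994009))
root~ (array([ 0.6533, -0.2257,  0.1939]), np.float64(0.003686038326317846))
can [0.4613 0.0166 0.19  ]
cup [ 0.6871 -0.0039  0.06  ]
```

```bash
cat >> h.py <<'E'
from scipy.spatial.transform import Rotation as Ro
J=np.array([.5927,.2382,0]);TH=np.radians(-23.5)
JX=np.array([np.cos(TH),np.sin(TH),0]);JY=np.array([-np.sin(TH),np.cos(TH),0]);Z=np.array([0,0,1.])
def jig(x,y,z): return J+JX*x+JY*y+Z*z
def rot(y,z): return Ro.from_matrix(np.c_[np.cross(y,z),y,z])
def rows(wps):
    "wps: list of (pos, Rotation); prints normalised rows from the present pose"
    from workcell import bot
    s=bot.read_state(); R0=Ro.from_rotvec(s["tcp_rot"]); p0=s["tool_pos"]
    for p,R in wps:
        print((R0.inv().apply(p-p0)/.5).round(3),"turn",((R0.inv()*R).as_rotvec(degrees=True)/30).round(3))
    return s
DOWNBAR=rot(JX,-Z)
E
python3 -c "
from h import *
rows([(jig(0,-.085,.32),DOWNBAR),(np.array([.4,-.25,.32]),DOWNBAR)])"
```

```text
[ 1.157 -1.232 -0.24 ] turn [-0.004 -0.002 -1.491]
[ 0.558 -0.588 -0.241] turn [-0.004 -0.002 -1.491]
```

step_arm:
  series:
    - {"x": 0.05, "y": -0.05, "z": -0.2, "az": -0.1, "grip": -1}
    - {"x": 0.56, "y": -0.59, "z": -0.24, "az": -1}
    - {"x": 0.56, "y": -0.59, "z": -0.24, "az": -1}
    - {"x": 0.56, "y": -0.59, "z": -0.24, "az": -1}
    - {"x": 0.56, "y": -0.59, "z": -0.24, "az": -1}
    - {"x": 0.56, "y": -0.59, "z": -0.24, "az": -1}
    - {"x": 0.56, "y": -0.59, "z": -0.24, "az": -1}
    - {"x": 0.56, "y": -0.59, "z": -0.24, "az": -1}
    - {"x": 0.56, "y": -0.59, "z": -0.24, "az": -1}
    - {"x": 0.56, "y": -0.59, "z": -0.24, "az": -1}
    - {"x": 0.56, "y": -0.59, "z": -0.24, "az": -1}
    - {"x": 0.56, "y": -0.59, "z": -0.24, "az": -1}

```text
validation failed for argument at $.se...
```

```bash
python3 -c "
from h import *
s=rows([(jig(0,-.085,.2),DOWNBAR)]);print(s['tool_pos'],s['time'],s['q'])"
```

```text
[ 1.157 -1.232  0.   ] turn [-0.004 -0.002 -1.491]
[ 0.24998522 -0.62619141  0.19875491] 0.1 [-1.22789729e+00  2.64696803e-01  1.60527246e+00 -1.44860837e-05
  1.27372921e+00 -3.68843249e-02]
```

step_arm:
  series:
    - {"x": 0.05, "y": -0.05, "z": -0.2, "ax": 0, "ay": 0, "az": -0.1, "grip": -1}
    - {"x": 0.1, "y": -0.1, "z": -0.24, "ax": 0, "ay": 0, "az": -0.3, "grip": -1}
  force: 40

```text
time: 0.3
tool_pos: [0.2675, -0.5838, 0.2857]
tcp_rot: [-3.024, -0.834, 0.002]
wrist_force: [1.2, -0.2, 1.3]
width: 0.997
grip_force: 0.0
```

```bash
python3 -c "
from h import *
rows([(np.array([.42,-.2,.32]),DOWNBAR)])"
```

```text
[ 0.655 -0.503 -0.066] turn [-0.008 -0.003 -1.189]
```

step_arm:
  series:
    - {"x": 0.66, "y": -0.5, "z": -0.07, "ax": 0, "ay": 0, "az": -1, "grip": -1}
    - {"x": 0.66, "y": -0.5, "z": -0.07, "ax": 0, "ay": 0, "az": -1, "grip": -1}
    - {"x": 0.66, "y": -0.5, "z": -0.07, "ax": 0, "ay": 0, "az": -1, "grip": -1}
    - {"x": 0.66, "y": -0.5, "z": -0.07, "ax": 0, "ay": 0, "az": -1, "grip": -1}
    - {"x": 0.66, "y": -0.5, "z": -0.07, "ax": 0, "ay": 0, "az": -1, "grip": -1}
    - {"x": 0.66, "y": -0.5, "z": -0.07, "ax": 0, "ay": 0, "az": -1, "grip": -1}
    - {"x": 0.66, "y": -0.5, "z": -0.07, "ax": 0, "ay": 0, "az": -1, "grip": -1}
    - {"x": 0.66, "y": -0.5, "z": -0.07, "ax": 0, "ay": 0, "az": -1, "grip": -1}
    - {"x": 0.66, "y": -0.5, "z": -0.07, "ax": 0, "ay": 0, "az": -1, "grip": -1}
    - {"x": 0.66, "y": -0.5, "z": -0.07, "ax": 0, "ay": 0, "az": -1, "grip": -1}

```text
time: 1.3
tool_pos: [0.4249, -0.1983, 0.3223]
tcp_rot: [-2.707, -1.595, -0.001]
wrist_force: [-0.2, -0.1, 0.0]
width: 1.0
grip_force: 0.0
```

```bash
python3 -c "
from h import *
s=rows([(jig(0,-.085,.32),DOWNBAR),(jig(0,-.085,.15),DOWNBAR)]);print(s['tool_pos'],s['time'],s['q'])"
```

```text
[ 0.757 -0.113  0.005] turn [ 0.    -0.001 -0.183]
[ 0.757 -0.113  0.345] turn [ 0.    -0.001 -0.183]
[ 0.42494888 -0.19825446  0.32234768] 1.3 [-4.90120838e-01 -1.87633835e-01  1.85052760e+00  5.88516204e-04
  1.47848488e+00  1.58045782e-02]
```

step_arm:
  series:
    - {"x": 0.757, "y": -0.113, "z": 0, "ax": 0, "ay": 0, "az": -0.183, "grip": -1}
    - {"x": 0.757, "y": -0.113, "z": 0, "ax": 0, "ay": 0, "az": -0.183, "grip": -1}
    - {"x": 0.757, "y": -0.113, "z": 0, "ax": 0, "ay": 0, "az": -0.183, "grip": -1}
    - {"x": 0.757, "y": -0.113, "z": 0, "ax": 0, "ay": 0, "az": -0.183, "grip": -1}
    - {"x": 0.757, "y": -0.113, "z": 0, "ax": 0, "ay": 0, "az": -0.183, "grip": -1}
    - {"x": 0.757, "y": -0.113, "z": 0, "ax": 0, "ay": 0, "az": -0.183, "grip": -1}
    - {"x": 0.757, "y": -0.113, "z": 0, "ax": 0, "ay": 0, "az": -0.183, "grip": -1}
    - {"x": 0.757, "y": -0.113, "z": 0, "ax": 0, "ay": 0, "az": -0.183, "grip": -1}
    - {"x": 0.757, "y": -0.113, "z": 0.2, "ax": 0, "ay": 0, "az": -0.183, "grip": -1}
    - {"x": 0.757, "y": -0.113, "z": 0.345, "ax": 0, "ay": 0, "az": -0.183, "grip": -1}
    - {"x": 0.757, "y": -0.113, "z": 0.345, "ax": 0, "ay": 0, "az": -0.183, "grip": -1}
    - {"x": 0.757, "y": -0.113, "z": 0.345, "ax": 0, "ay": 0, "az": -0.183, "grip": -1}

```text
time: 2.5
tool_pos: [0.5561, 0.1551, 0.1431]
tcp_rot: [-2.629, -1.714, 0.015]
wrist_force: [-0.6, 0.2, 0.1]
width: 1.001
grip_force: 0.0
```

```bash
python3 -c "
from h import *
from workcell import imaging
s=rows([(jig(0,-.085,.036),DOWNBAR)]);print(s['tool_pos'],s['time'],s['q'])
i=[imaging.read_camera(n)['img'] for n in('scene','top')]
cv2.imwrite('pics/a.png',np.hstack([cv2.resize(i[0][220:380,300:460,::-1],(400,400)),cv2.resize(i[1][120:280,200:360,::-1],(400,400))]))"
```

```text
[0.013 0.002 0.214] turn [-0.014  0.012 -0.01 ]
[0.55610962 0.15505656 0.14314073] 2.5 [ 2.29188877e-01  1.30059150e-01  1.87083049e+00 -6.91566348e-04
  1.15035632e+00  6.44737082e-01]
```

View pics/a.png

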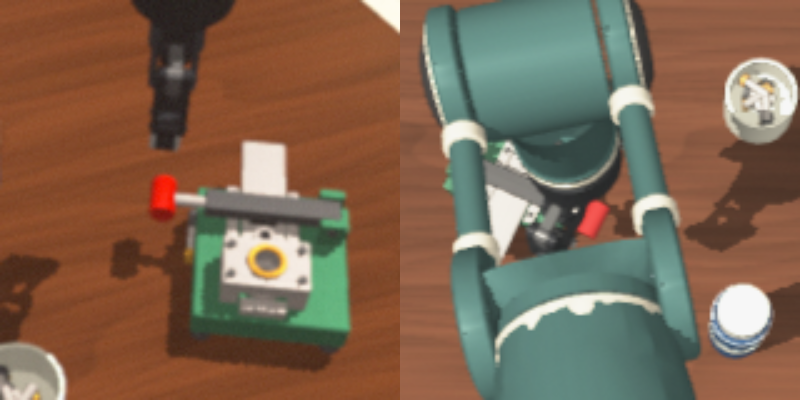

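The gripper is straight above the red grip (scene crop (165,195)) with the fingers in line with its axis, and the way down is clear. I'll descend and close on the flat ends.

step_arm:
  series:
    - {"x": 0.013, "y": 0.002, "z": 0.05, "ax": -0.014, "ay": 0.012, "az": -0.01, "grip": -1}
    - {"x": 0.013, "y": 0.002, "z": 0.11, "ax": -0.014, "ay": 0.012, "az": -0.01, "grip": -1}
    - {"x": 0.013, "y": 0.002, "z": 0.17, "ax": -0.014, "ay": 0.012, "az": -0.01, "grip": -1}
    - {"x": 0.013, "y": 0.002, "z": 0.212, "ax": -0.014, "ay": 0.012, "az": -0.01, "grip": -1}
    - {"x": 0.013, "y": 0.002, "z": 0.212, "ax": -0.014, "ay": 0.012, "az": -0.01, "grip": -1}
    - {"x": 0.013, "y": 0.002, "z": 0.212, "ax": -0.014, "ay": 0.012, "az": -0.01, "grip": 1}
    - {"x": 0.013, "y": 0.002, "z": 0.212, "ax": -0.014, "ay": 0.012, "az": -0.01, "grip": 1}
    - {"x": 0.013, "y": 0.002, "z": 0.212, "ax": -0.014, "ay": 0.012, "az": -0.01, "grip": 1}
    - {"x": 0.013, "y": 0.002, "z": 0.212, "ax": -0.014, "ay": 0.012, "az": -0.01, "grip": 1}
    - {"x": 0.013, "y": 0.002, "z": 0.212, "ax": -0.014, "ay": 0.012, "az": -0.01, "grip": 1}
    - {"x": 0.013, "y": 0.002, "z": 0.212, "ax": -0.014, "ay": 0.012, "az": -0.01, "grip": 1}
    - {"x": 0.013, "y": 0.002, "z": 0.212, "ax": -0.014, "ay": 0.012, "az": -0.01, "grip": 1}
  force: 30

```text
time: 3.8
tool_pos: [0.5633, 0.1629, 0.0439]
tcp_rot: [2.624, 1.722, 0.015]
wrist_force: [-0.2, 0.4, 0.1]
width: 0.001
grip_force: 0.0
```

```bash
python3 -c "
from h import *
from workcell import bot
s=bot.read_state();p=s['tool_pos'];print(p,s['width'],s['grip_force'],s['time'],jig(0,-.085,.036))
a=np.radians(range(10,111,10))
# arc as displacement from the present pose
rows([(p+JY*.14*(1-np.cos(t))+Z*.14*np.sin(t),Ro.from_rotvec(s['tcp_rot'])) for t in a])"
```

```text
[0.56334174 0.16289285 0.04387471] 0.0006526176704128007 0.0 3.8 [0.55880633 0.16024989 0.036     ]
[ 0.005  0.    -0.049] turn [0. 0. 0.]
[ 0.017  0.001 -0.096] turn [0. 0. 0.]
[ 0.038  0.001 -0.14 ] turn [0. 0. 0.]
[ 0.067  0.001 -0.18 ] turn [0. 0. 0.]
[ 0.101  0.002 -0.214] turn [0. 0. 0.]
[ 0.142  0.002 -0.242] turn [0. 0. 0.]
[ 0.186  0.002 -0.262] turn [0. 0. 0.]
[ 0.233  0.002 -0.274] turn [0. 0. 0.]
[ 0.282  0.002 -0.278] turn [0. 0. 0.]
[ 0.33   0.002 -0.274] turn [0. 0. 0.]
[ 0.377  0.002 -0.261] turn [0. 0. 0.]
```

```bash
python3 -c "
from h import *
from workcell import imaging
i=[imaging.read_camera(n)['img'] for n in('scene','top')]
cv2.imwrite('pics/b.png',np.hstack([cv2.resize(i[0][240:340,310:410,::-1],(400,400)),cv2.resize(i[1][130:230,210:310,::-1],(400,400))]))"
```

```text
(no output)
```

View pics/b.png

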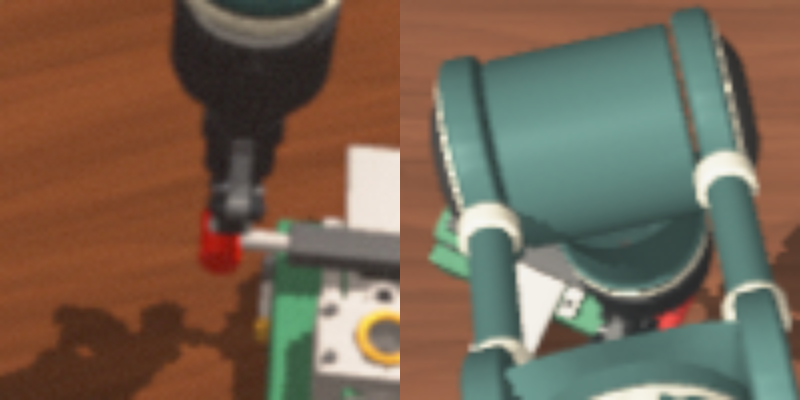

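The fingers shut on nothing. The handle is still at scene (366,301), and the fingertips appear at about (369,296). I'll check the reported TCP against the image.

```bash
python3 -c "
from h import *
import pickle
from workcell import bot
d=pickle.load(open('cam0.pkl','rb'))
s=bot.read_state();p=s['tool_pos'];R=Ro.from_rotvec(s['tcp_rot']).as_matrix();print(p,R.round(3),s['q'],s['wrist_force'],s['width'])
for n in d: print(n,proj(d[n],p),proj(d[n],p-.019*R[:,2]),proj(d[n],jig(0,-.085,.058)))
"
```

```text
[0.56326358 0.16284155 0.0437036 ] [[ 0.398  0.917  0.009]
 [ 0.917 -0.398  0.003]
 [ 0.006  0.007 -1.   ]] [2.38585772e-01 2.36392282e-01 1.94736222e+00 6.93064519e-04
 9.48429882e-01 6.47358683e-01] [ 0.77126994  0.47206118 -0.88327057] -0.00109005355297761
scene [365.74808972 304.51633654] [366.39262963 299.22209746] [364.37173398 299.2029567 ]
top [276.15771571 206.83949625] [275.53823208 205.35785034] [276.67605852 207.47429488]
```

```bash
python3 -c "
from h import *
import pickle
d=pickle.load(open('cam0.pkl','rb'));S=d['scene']
p=np.array([.5561,.1551,.1431])
for k in(-.05,-.042,.042,.05): print(k,proj(S,p+JX*k+Z*.013))
from workcell import imaging
c=imaging.read_camera('scene')['img']
for im in(S['img'],c):
  m=cv2.inRange(cv2.cvtColor(im,cv2.COLOR_RGB2HSV)[280:320,345:385],(0,170,90),(6,255,255));ys,xs=np.nonzero(m);print(len(xs),xs.min()+345,xs.max()+345,ys.min()+280,ys.max()+280)
  print('\n'.join(''.join('#' if v else '.' for v in r) for r in m[8:30]))
"
```

```text
-0.05 [366.58588194 250.22894206]
-0.042 [366.36290531 253.21174235]
0.042 [363.87050221 286.55308701]
0.05 [363.61771955 289.93460816]
179 360 370 290 308
........................................
........................................
.................#######................
................#########...............
................##########..............
...............###########..............
...............###########..............
...............###########..............
...............###########..............
...............##########...............
...............#########................
...............#########................
...............##########...............
...............##########...............
...............###########..............
...............###########..............
...............##########...............
...............##########...............
................#########...............
.................#######................
..................###...................
........................................
112 359 370 292 308
......................
[... 179 characters left out ...]
...
...............###......................
...............##.......................
...............##.......................
...............##.......................
...............##.......................
...............######...................
...............#########................
...............##########...............
...............##########...............
...............###########..............
...............###########..............
..............###########...............
...............##########...............
...............##########...............
................########................
..................####..................
........................................
```

Both pictures show the fingertips about 25 mm higher than the reported TCP would put them, so they closed just above the handle. I'll open, go 26 mm lower (still clear of the bench on either reading) and close again.

step_arm:
  series:
    - {"x": 0, "y": 0, "z": -0.01, "ax": 0, "ay": 0, "az": 0, "grip": -1}
    - {"x": -0.008, "y": -0.006, "z": -0.01, "ax": 0, "ay": 0, "az": 0, "grip": -1}
    - {"x": -0.008, "y": -0.006, "z": -0.01, "ax": 0, "ay": 0, "az": 0, "grip": -1}
    - {"x": -0.008, "y": -0.006, "z": -0.01, "ax": 0, "ay": 0, "az": 0, "grip": -1}
    - {"x": -0.008, "y": -0.006, "z": -0.01, "ax": 0, "ay": 0, "az": 0, "grip": -1}
    - {"x": -0.008, "y": -0.006, "z": -0.01, "ax": 0, "ay": 0, "az": 0, "grip": -1}
    - {"x": -0.008, "y": -0.006, "z": 0.01, "ax": 0, "ay": 0, "az": 0, "grip": -1}
    - {"x": -0.008, "y": -0.006, "z": 0.03, "ax": 0, "ay": 0, "az": 0, "grip": -1}
    - {"x": -0.008, "y": -0.006, "z": 0.05, "ax": 0, "ay": 0, "az": 0, "grip": -1}
    - {"x": -0.008, "y": -0.006, "z": 0.052, "ax": 0, "ay": 0, "az": 0, "grip": -1}

```text
time: 4.95
tool_pos: [0.5572, 0.1599, 0.0151]
tcp_rot: [2.625, 1.723, 0.008]
wrist_force: [0.8, 0.1, -0.2]
width: 0.998
grip_force: 0.0
```

step_arm:
  series:
    - {"x": 0, "y": 0, "z": 0, "ax": 0, "ay": 0, "az": 0, "grip": 1}
    - {"x": 0, "y": 0, "z": 0, "ax": 0, "ay": 0, "az": 0, "grip": 1}
    - {"x": 0, "y": 0, "z": 0, "ax": 0, "ay": 0, "az": 0, "grip": 1}
    - {"x": 0, "y": 0, "z": 0, "ax": 0, "ay": 0, "az": 0, "grip": 1}
    - {"x": 0, "y": 0, "z": 0, "ax": 0, "ay": 0, "az": 0, "grip": 1}
    - {"x": 0, "y": 0, "z": 0, "ax": 0, "ay": 0, "az": 0, "grip": 1}
    - {"x": 0, "y": 0, "z": 0, "ax": 0, "ay": 0, "az": 0, "grip": 1}
    - {"x": 0, "y": 0, "z": 0, "ax": 0, "ay": 0, "az": 0, "grip": 1}
  force: 30

```text
time: 5.75
tool_pos: [0.5586, 0.161, 0.0186]
tcp_rot: [2.626, 1.722, 0.014]
wrist_force: [-3.6, 1.4, 4.8]
width: 0.387
grip_force: 32.0
```

```bash
python3 -c "
from h import *
from workcell import imaging,bot
s=bot.read_state();print(s['tool_pos'],s['width'],s['grip_force'],s['wrist_force'])
i=[imaging.read_camera(n)['img'] for n in('scene','top')]
cv2.imwrite('pics/c.png',np.hstack([cv2.resize(i[0][240:340,310:410,::-1],(400,400)),cv2.resize(i[1][130:230,210:310,::-1],(400,400))]))"
```

```text
[0.55862618 0.16096932 0.01857616] 0.38700778712782347 31.98298215866089 [-3.58673057  1.3857153   4.79372425]
```

Handle gripped: the opening is 33 mm at 32 N. The real fingertips sit about 26 mm back from the reported TCP, and I'll carry that offset. Now I'll swing the bar along its arc.

step_arm:
  series:
    - {"x": 0.001, "y": 0, "z": -0.024, "ax": 0, "ay": 0, "az": 0, "grip": 1}
    - {"x": 0.005, "y": 0, "z": -0.049, "ax": 0, "ay": 0, "az": 0, "grip": 1}
    - {"x": 0.017, "y": 0, "z": -0.096, "ax": 0, "ay": 0, "az": 0, "grip": 1}
    - {"x": 0.038, "y": 0, "z": -0.14, "ax": 0, "ay": 0, "az": 0, "grip": 1}
    - {"x": 0.066, "y": 0, "z": -0.18, "ax": 0, "ay": 0, "az": 0, "grip": 1}
    - {"x": 0.1, "y": 0, "z": -0.214, "ax": 0, "ay": 0, "az": 0, "grip": 1}
    - {"x": 0.14, "y": 0, "z": -0.242, "ax": 0, "ay": 0, "az": 0, "grip": 1}
    - {"x": 0.14, "y": 0, "z": -0.242, "ax": 0, "ay": 0, "az": 0, "grip": 1}

```text
time: 6.65
tool_pos: [0.5868, 0.2264, 0.1417]
tcp_rot: [2.623, 1.724, 0.018]
wrist_force: [-2.3, -0.8, 0.6]
width: 0.389
grip_force: 33.7
```

```bash
python3 -c "
from h import *
from workcell import imaging,bot
s=bot.read_state();print(s['tool_pos'],s['width'],s['grip_force'],s['wrist_force'])
i=[imaging.read_camera(n)['img'] for n in('scene','top')]
cv2.imwrite('pics/d.png',np.hstack([cv2.resize(i[0][220:360,320:460,::-1],(400,400)),cv2.resize(i[1][110:250,190:330,::-1],(400,400))]))"
```

```text
[0.58682358 0.22643815 0.1416684 ] 0.3890370829943175 33.67511451244354 [-2.27075517 -0.82519607  0.59410756]
```

View pics/d.png

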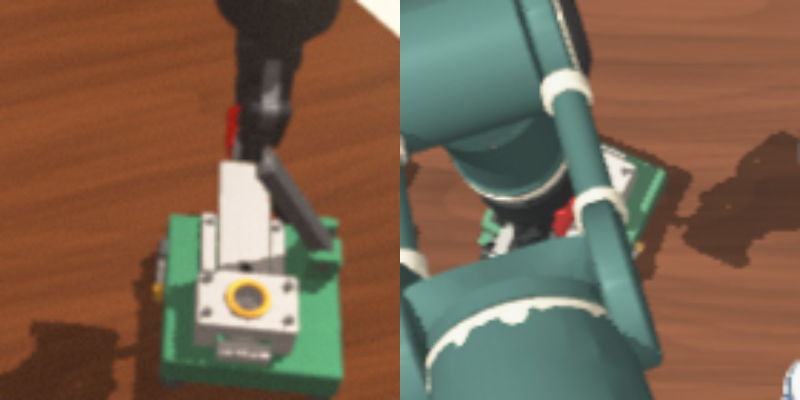

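The bar follows, standing at about 60°; the grip is at crop (235,130) between the pads. Continuing to about 109°.

step_arm:
  series:
    - {"x": 0.045, "y": 0, "z": -0.02, "ax": 0, "ay": 0, "az": 0, "grip": 1}
    - {"x": 0.092, "y": 0, "z": -0.033, "ax": 0, "ay": 0, "az": 0, "grip": 1}
    - {"x": 0.14, "y": 0, "z": -0.037, "ax": 0, "ay": 0, "az": 0, "grip": 1}
    - {"x": 0.188, "y": 0, "z": -0.033, "ax": 0, "ay": 0, "az": 0, "grip": 1}
    - {"x": 0.23, "y": 0, "z": -0.023, "ax": 0, "ay": 0, "az": 0, "grip": 1}
    - {"x": 0.23, "y": 0, "z": -0.023, "ax": 0, "ay": 0, "az": 0, "grip": 1}
    - {"x": 0.23, "y": 0, "z": -0.023, "ax": 0, "ay": 0, "az": 0, "grip": 1}

```text
time: 7.45
tool_pos: [0.6318, 0.3308, 0.1528]
tcp_rot: [2.625, 1.723, 0.017]
wrist_force: [-3.4, 2.6, 5.8]
width: 0.391
grip_force: 31.7
```

```bash
python3 -c "
from h import *
from workcell import bot
s=rows([]);print(s['tool_pos'],s['width'],s['grip_force'],s['wrist_force'],[np.dot(s['tool_pos']-J,a).round(4) for a in(JX,JY)])"
```

```text
[0.63183789 0.33080218 0.15283029] 0.3914163876333553 31.708422303199768 [-3.41345698  2.60379825  5.7687731 ] [np.float64(-0.001), np.float64(0.1005)]
```

step_arm:
  series:
    - {"x": 0, "y": 0, "z": 0, "ax": 0, "ay": 0, "az": 0, "grip": -1}
    - {"x": 0, "y": 0, "z": 0, "ax": 0, "ay": 0, "az": 0, "grip": -1}
    - {"x": 0, "y": 0, "z": 0, "ax": 0, "ay": 0, "az": 0, "grip": -1}
    - {"x": 0, "y": 0, "z": 0, "ax": 0, "ay": 0, "az": 0, "grip": -1}
    - {"x": 0, "y": 0, "z": 0, "ax": 0, "ay": 0, "az": 0, "grip": -1}
    - {"x": 0, "y": 0, "z": -0.04, "ax": 0, "ay": 0, "az": 0, "grip": -1}
    - {"x": 0, "y": 0, "z": -0.1, "ax": 0, "ay": 0, "az": 0, "grip": -1}
    - {"x": 0, "y": 0, "z": -0.18, "ax": 0, "ay": 0, "az": 0, "grip": -1}
    - {"x": 0, "y": 0, "z": -0.2, "ax": 0, "ay": 0, "az": 0, "grip": -1}

```text
time: 8.35
tool_pos: [0.6333, 0.3305, 0.2577]
tcp_rot: [2.623, 1.721, 0.029]
wrist_force: [0.2, 0.2, 1.6]
width: 0.999
grip_force: 0.0
```

```bash
cat >> h.py <<'E'
DOWNSTRAP=rot(JY,-Z); OFF=.045   # grasp point lies OFF behind the reported TCP
def tcp(g,R): return g+OFF*R.as_matrix()[:,2]
E
python3 -c "
from h import *
rows([(tcp(jig(-.055,0,.25),DOWNSTRAP),DOWNSTRAP)])"
```

```text
[-0.203 -0.112  0.101] turn [ 0.039  0.    -2.998]
```

step_arm:
  series:
    - {"x": -0.1, "y": -0.06, "z": 0, "ax": 0, "ay": 0, "az": -0.28, "grip": -1}
    - {"x": -0.203, "y": -0.112, "z": 0, "ax": 0, "ay": 0, "az": -0.56, "grip": -1}
    - {"x": -0.203, "y": -0.112, "z": 0, "ax": 0, "ay": 0, "az": -0.84, "grip": -1}
    - {"x": -0.203, "y": -0.112, "z": 0, "ax": 0, "ay": 0, "az": -1, "grip": -1}
    - {"x": -0.203, "y": -0.112, "z": 0, "ax": 0, "ay": 0, "az": -1, "grip": -1}

```text
time: 8.85
tool_pos: [0.5384, 0.2581, 0.2501]
tcp_rot: [2.088, 2.341, 0.013]
wrist_force: [-0.2, 0.6, 0.5]
width: 1.002
grip_force: 0.0
```

step_arm:
  series:
    - {"x": 0, "y": 0, "z": 0, "ax": 0, "ay": 0, "az": -1, "grip": -1}
    - {"x": 0, "y": 0, "z": 0, "ax": 0, "ay": 0, "az": -1, "grip": -1}
    - {"x": 0, "y": 0, "z": 0, "ax": 0, "ay": 0, "az": -1, "grip": -1}
    - {"x": 0, "y": 0, "z": 0, "ax": 0, "ay": 0, "az": -1, "grip": -1}

```text
time: 9.25
tool_pos: [0.5393, 0.2589, 0.2498]
tcp_rot: [1.406, 2.802, 0.01]
wrist_force: [0.3, -0.7, -0.0]
width: 0.998
grip_force: 0.0
```

step_arm:
  series:
    - {"x": 0, "y": 0, "z": 0, "ax": 0, "ay": 0, "az": -1, "grip": -1}
    - {"x": 0, "y": 0, "z": 0, "ax": 0, "ay": 0, "az": -1, "grip": -1}
    - {"x": 0, "y": 0, "z": 0, "ax": 0, "ay": 0, "az": -1, "grip": -1}
    - {"x": 0, "y": 0, "z": 0, "ax": 0, "ay": 0, "az": -1, "grip": -1}
    - {"x": 0, "y": 0, "z": 0, "ax": 0, "ay": 0, "az": -1, "grip": -1}

```text
time: 9.75
tool_pos: [0.5393, 0.2589, 0.2498]
tcp_rot: [0.639, 3.068, 0.007]
wrist_force: [0.5, 0.1, 0.2]
width: 0.996
grip_force: 0.0
```

```bash
python3 -c "
from h import *
from workcell import imaging
s=rows([(tcp(jig(-.055,0,z),DOWNSTRAP),DOWNSTRAP) for z in (.12,.043)]);print(s['tool_pos'],s['q'])
i=[imaging.read_camera(n)['img'] for n in('scene','top')]
cv2.imwrite('pics/e.png',np.hstack([cv2.resize(i[0][200:360,320:480,::-1],(400,400)),cv2.resize(i[1][100:260,180:340,::-1],(400,400))]))"
```

```text
[-0.002  0.003  0.35 ] turn [ 0.011  0.013 -0.001]
[-0.001  0.002  0.504] turn [ 0.011  0.013 -0.001]
[0.53925753 0.25887076 0.24983322] [ 4.06601009e-01  8.58298333e-02  1.71978607e+00 -1.10308514e-03
  1.32688387e+00 -7.53001355e-01]
```

View pics/e.png

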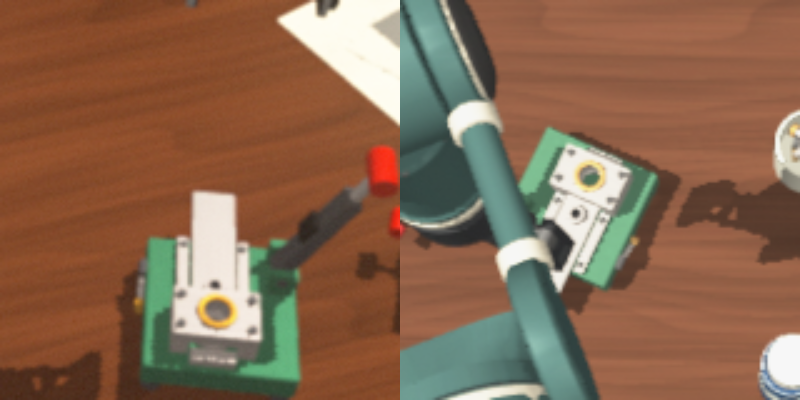

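The bar stands open, with the red grip at scene crop (382,170). The strap is clear and lies under the gripper. I'll descend and grip its overhanging end.

step_arm:
  series:
    - {"x": -0.002, "y": 0.002, "z": 0.1, "ax": 0.011, "ay": 0.013, "az": 0, "grip": -1}
    - {"x": -0.002, "y": 0.002, "z": 0.2, "ax": 0.011, "ay": 0.013, "az": 0, "grip": -1}
    - {"x": -0.002, "y": 0.002, "z": 0.3, "ax": 0.011, "ay": 0.013, "az": 0, "grip": -1}
    - {"x": -0.002, "y": 0.002, "z": 0.38, "ax": 0.011, "ay": 0.013, "az": 0, "grip": -1}
    - {"x": -0.002, "y": 0.002, "z": 0.44, "ax": 0.011, "ay": 0.013, "az": 0, "grip": -1}
    - {"x": -0.002, "y": 0.002, "z": 0.48, "ax": 0.011, "ay": 0.013, "az": 0, "grip": -1}
    - {"x": -0.002, "y": 0.002, "z": 0.495, "ax": 0.011, "ay": 0.013, "az": 0, "grip": -1}
    - {"x": -0.002, "y": 0.002, "z": 0.495, "ax": 0.011, "ay": 0.013, "az": 0, "grip": -1}
    - {"x": -0.002, "y": 0.002, "z": 0.495, "ax": 0.011, "ay": 0.013, "az": 0, "grip": -1}

```text
time: 10.75
tool_pos: [0.5437, 0.2604, 0.0041]
tcp_rot: [0.639, 3.074, 0.002]
wrist_force: [0.3, 0.6, 0.7]
width: 0.999
grip_force: 0.0
```

step_arm:
  series:
    - {"x": 0, "y": 0, "z": 0, "ax": 0, "ay": 0, "az": 0, "grip": 1}
    - {"x": 0, "y": 0, "z": 0, "ax": 0, "ay": 0, "az": 0, "grip": 1}
    - {"x": 0, "y": 0, "z": 0, "ax": 0, "ay": 0, "az": 0, "grip": 1}
    - {"x": 0, "y": 0, "z": 0, "ax": 0, "ay": 0, "az": 0, "grip": 1}
    - {"x": 0, "y": 0, "z": 0, "ax": 0, "ay": 0, "az": 0, "grip": 1}
    - {"x": 0, "y": 0, "z": 0, "ax": 0, "ay": 0, "az": 0, "grip": 1}
    - {"x": 0, "y": 0, "z": 0, "ax": 0, "ay": 0, "az": 0, "grip": 1}
  force: 100

```text
time: 11.45
tool_pos: [0.5432, 0.2602, 0.0042]
tcp_rot: [0.638, 3.074, 0.002]
wrist_force: [-1.7, -0.9, 5.3]
width: 0.385
grip_force: 98.8
```

```bash
python3 -c "
from h import *
from workcell import bot
s=bot.read_state();p=s['tool_pos'];R=Ro.from_rotvec(s['tcp_rot']);print(p,s['time'],s['width'],[np.dot(p-J,a).round(4) for a in(JX,JY)],s['wrist_force'])
rows([(p-JX*.08,R),(p-JX*.08+Z*.2,R)])"
```

```text
[0.54321676 0.26022265 0.00418543] 11.45 0.38490633013720876 [np.float64(-0.0542), np.float64(0.0005)] [-1.74529945 -0.88099683  5.29287405]
[ 0.16  0.   -0.  ] turn [0. 0. 0.]
[ 0.159  0.001 -0.4  ] turn [0. 0. 0.]
```

step_arm:
  series:
    - {"x": 0.02, "y": 0, "z": 0, "ax": 0, "ay": 0, "az": 0, "grip": 1}
    - {"x": 0.05, "y": 0, "z": 0, "ax": 0, "ay": 0, "az": 0, "grip": 1}
    - {"x": 0.08, "y": 0, "z": 0, "ax": 0, "ay": 0, "az": 0, "grip": 1}
    - {"x": 0.11, "y": 0, "z": 0, "ax": 0, "ay": 0, "az": 0, "grip": 1}
    - {"x": 0.14, "y": 0, "z": 0, "ax": 0, "ay": 0, "az": 0, "grip": 1}
    - {"x": 0.16, "y": 0, "z": 0, "ax": 0, "ay": 0, "az": 0, "grip": 1}
    - {"x": 0.16, "y": 0, "z": -0.01, "ax": 0, "ay": 0, "az": 0, "grip": 1}
    - {"x": 0.16, "y": 0, "z": -0.05, "ax": 0, "ay": 0, "az": 0, "grip": 1}
    - {"x": 0.16, "y": 0, "z": -0.1, "ax": 0, "ay": 0, "az": 0, "grip": 1}
    - {"x": 0.16, "y": 0, "z": -0.1, "ax": 0, "ay": 0, "az": 0, "grip": 1}

```text
time: 12.45
tool_pos: [0.4713, 0.2931, 0.0558]
tcp_rot: [0.638, 3.072, 0.006]
wrist_force: [0.3, 0.7, -1.0]
width: 0.382
grip_force: 99.7
```

```bash
python3 -c "
from h import *
from workcell import imaging,bot
s=bot.read_state();print(s['tool_pos'],s['width'],s['wrist_force'],s['torque'])
i=[imaging.read_camera(n)['img'] for n in('scene','top')]
cv2.imwrite('pics/f.png',np.hstack([cv2.resize(i[0][200:360,320:480,::-1],(400,400)),cv2.resize(i[1][120:280,180:340,::-1],(400,400))]))"
```

```text
[0.47131659 0.29306389 0.05577669] 0.38190613322417977 [ 0.32690163  0.71023176 -1.00521987] [ 0.07744197  0.06258983 -0.01775891]
```

View pics/f.png

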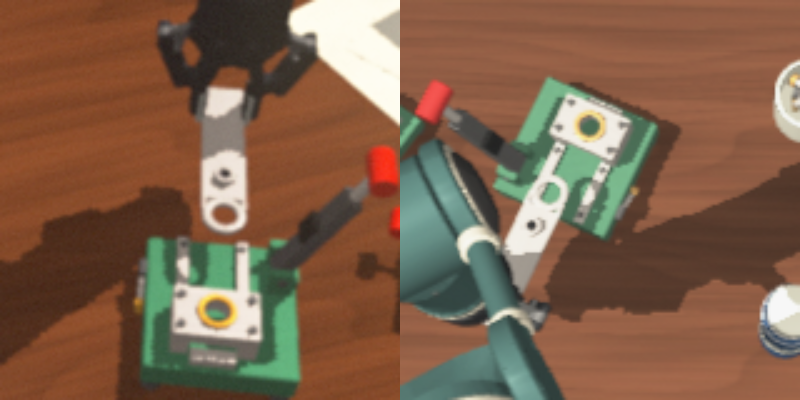

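The strap is held straight, with its eye at scene (409.6,286.4) and top (240.4,195.2), and the bar still stands open. Now I'll measure the eye in the tool frame and check the reach for the tilted approach.

```bash
python3 - <<'E'
from h import *
import pickle
from workcell import bot
from scipy.optimize import least_squares
d=pickle.load(open('cam0.pkl','rb'));T,S=d['top'],d['scene']
s=bot.read_state();p=s['tool_pos'];R=Ro.from_rotvec(s['tcp_rot'])
e,err=tri(T,(240.4,195.2),S,(409.6,286.4));print("eye",e,err,"tool",R.inv().apply(e-p).round(4))
for z in(.098,):print("onz",onz(T,240.4,195.2,z),onz(S,409.6,286.4,z))
q=s['q'];print(q)
D=[(np.hypot(.25,.6262),.19875,.2647,1.60527),(np.hypot(.5561,.15505),.1431,.13006,1.8708),(np.hypot(.42495,.19825),.32235,-.18763,1.85053),(np.hypot(.56326,.16284),.0437,.23639,1.94736),(np.hypot(.53926,.25887),.24983,.08583,1.71979),(np.hypot(p[0],p[1]),p[2],q[1],q[2])]
A=[];b=[]
for r,z,a,c in D:
    A+=[[np.sin(a),np.sin(a+c),1,0],[np.cos(a),np.cos(a+c),0,1]];b+=[r,z]
x,res,_,sv=np.linalg.lstsq(np.array(A),np.array(b),rcond=None);print("L1,L2,r0,h-L3",x,res)
E
```

```text
eye [0.57979662 0.24597706 0.09681884] 0.003447838382121375 tool [-0.1198  0.0022 -0.0441]
onz [0.57894455 0.24411044 0.098     ] [0.58081755 0.24723078 0.098     ]
[ 5.11150857e-01  1.71929624e-01  2.00691099e+00  1.14819695e-04
  9.61859087e-01 -6.50231741e-01]
L1,L2,r0,h-L3 [ 0.51128071  0.56531121  0.00142243 -0.12809524] [3.70645098e-05]
```

```bash
cat >> h.py <<'E'
ET=np.array([-.117,.001,-.0435])          # strap eye in tool frame
ra=np.radians(4.2);RX=np.array([np.cos(ra),np.sin(ra),0]);PD=(-RX+Z)/2**.5
TIP=np.array([.6016,-.1334,.2345])
def tilt(az,ph):
    h=np.array([np.cos(az),np.sin(az),0]);y=np.cross(Z,h)
    return rot(y,h*np.sin(ph)-Z*np.cos(ph))
def eyeat(s,az,ph):
    R=tilt(az,ph);return TIP+PD*s-R.apply(ET),R
E
python3 - <<'E'
from h import *
from workcell import bot
p=bot.read_state()['tool_pos']
az=np.radians(-14)
q,R=eyeat(.035,az,np.radians(35));print("approach",q)
D=tilt(az,0)
rows([(np.array([p[0],p[1],.3]),DOWNSTRAP),(np.array([q[0]-.02,q[1],.3]),D)])
E
```

```text
approach [ 0.50789133 -0.11903295  0.15650718]
[-0.     0.    -0.495] turn [0.001 0.001 0.001]
[-0.362 -0.738 -0.495] turn [ 0.001  0.001 -0.315]
```

step_arm:
  series:
    - {"x": 0, "y": 0, "z": -0.1, "ax": 0, "ay": 0, "az": 0, "grip": 1}
    - {"x": 0, "y": 0, "z": -0.2, "ax": 0, "ay": 0, "az": 0, "grip": 1}
    - {"x": 0, "y": 0, "z": -0.3, "ax": 0, "ay": 0, "az": 0, "grip": 1}
    - {"x": 0, "y": 0, "z": -0.4, "ax": 0, "ay": 0, "az": 0, "grip": 1}
    - {"x": 0, "y": 0, "z": -0.495, "ax": 0, "ay": 0, "az": 0, "grip": 1}
    - {"x": -0.04, "y": -0.08, "z": -0.495, "ax": 0, "ay": 0, "az": -0.03, "grip": 1}
    - {"x": -0.08, "y": -0.16, "z": -0.495, "ax": 0, "ay": 0, "az": -0.06, "grip": 1}
    - {"x": -0.12, "y": -0.24, "z": -0.495, "ax": 0, "ay": 0, "az": -0.1, "grip": 1}
    - {"x": -0.16, "y": -0.32, "z": -0.495, "ax": 0, "ay": 0, "az": -0.14, "grip": 1}
    - {"x": -0.2, "y": -0.4, "z": -0.495, "ax": 0, "ay": 0, "az": -0.18, "grip": 1}
    - {"x": -0.24, "y": -0.48, "z": -0.495, "ax": 0, "ay": 0, "az": -0.22, "grip": 1}
    - {"x": -0.28, "y": -0.56, "z": -0.495, "ax": 0, "ay": 0, "az": -0.25, "grip": 1}

```text
time: 13.75
tool_pos: [0.4848, -0.0227, 0.2978]
tcp_rot: [-0.434, -3.108, -0.001]
wrist_force: [0.5, -1.2, -1.7]
width: 0.382
grip_force: 100.4
```

step_arm:
  series:
    - {"x": -0.04, "y": -0.09, "z": 0, "ax": 0, "ay": 0, "az": -0.03, "grip": 1}
    - {"x": -0.08, "y": -0.18, "z": 0, "ax": 0, "ay": 0, "az": -0.06, "grip": 1}
    - {"x": -0.08, "y": -0.18, "z": 0, "ax": 0, "ay": 0, "az": -0.06, "grip": 1}
    - {"x": -0.08, "y": -0.18, "z": 0, "ax": 0, "ay": 0, "az": -0.06, "grip": 1}

```text
time: 14.15
tool_pos: [0.4987, -0.1194, 0.2977]
tcp_rot: [-0.392, -3.113, -0.003]
wrist_force: [-0.4, 0.8, -2.3]
width: 0.386
grip_force: 100.5
```

```bash
python3 - <<'E'
from h import *
from workcell import bot
az=np.radians(-14);r=np.radians
q,R=eyeat(.035,az,r(35))
s=rows([(q-.03*RX+.06*Z,R),(q,R)])
print(s['tool_pos'],s['q'],s['width'],s['time'],s['torque'])
E
```

```text
[ 0.039 -0.014  0.163] turn [-1.000e-03 -1.174e+00 -1.200e-02]
[-0.019  0.005  0.282] turn [-1.000e-03 -1.174e+00 -1.200e-02]
[ 0.49867695 -0.11942852  0.29772486] [-2.84367814e-01 -9.01078018e-02  1.80912678e+00  9.91797802e-04
  1.42668115e+00 -1.60482522e+00] 0.38551610582099816 14.15 [0.01495122 0.13347651 0.04312339]
```

step_arm:
  series:
    - {"x": 0.01, "y": 0, "z": 0, "ax": 0, "ay": -0.28, "az": 0, "grip": 1}
    - {"x": 0.02, "y": -0.01, "z": 0.02, "ax": 0, "ay": -0.55, "az": 0, "grip": 1}
    - {"x": 0.039, "y": -0.014, "z": 0.06, "ax": 0, "ay": -0.8, "az": 0, "grip": 1}
    - {"x": 0.039, "y": -0.014, "z": 0.12, "ax": 0, "ay": -1, "az": 0, "grip": 1}
    - {"x": 0.039, "y": -0.014, "z": 0.163, "ax": 0, "ay": -1, "az": 0, "grip": 1}
    - {"x": 0.039, "y": -0.014, "z": 0.163, "ax": 0, "ay": -1, "az": 0, "grip": 1}
    - {"x": 0.039, "y": -0.014, "z": 0.163, "ax": 0, "ay": -1, "az": 0, "grip": 1}

```text
time: 14.85
tool_pos: [0.4795, -0.1194, 0.2191]
tcp_rot: [0.321, 2.6, -0.085]
wrist_force: [0.6, -0.1, -1.4]
width: 0.382
grip_force: 100.5
```

```bash
python3 - <<'E'
from h import *
from workcell import bot,imaging
az=np.radians(-14);r=np.radians
s=rows([eyeat(.035,az,r(35)),eyeat(0.012,az,r(35)),eyeat(-.04,az,r(35))])
print(s['tool_pos'],s['q'],s['width'],s['torque'])
R=Ro.from_rotvec(s['tcp_rot']);E=s['tool_pos']+R.apply(ET);print("eye pred",E)
i={}
for n in('scene','top'):
    c=imaging.read_camera(n);i[n]=c['img'];print(n,"eye",proj(c,E),"tip",proj(c,TIP))
cv2.imwrite('pics/g.png',np.hstack([cv2.resize(i['scene'][240:360,130:250,::-1],(400,400)),cv2.resize(i['top'][110:230,340:460,::-1],(400,400))]))
E
```

```text
[0.015 0.014 0.136] turn [ 0.    -0.165 -0.003]
[0.005 0.025 0.179] turn [ 0.    -0.165 -0.003]
[-0.019  0.048  0.278] turn [ 0.    -0.165 -0.003]
[ 0.47953362 -0.11944286  0.21906443] [-0.32621533 -0.48937737  2.33782217  0.05919134  0.77125237 -1.68287962] 0.3819119556388298 [0.07960785 0.44853506 0.04581363]
eye pred [ 0.55688741 -0.13786872  0.3152888 ]
scene eye [200.10265488 247.48179484] tip [214.92293691 298.44042675]
top eye [421.22839096 184.61717295] tip [410.27708421 173.31040366]
```

View pics/g.png

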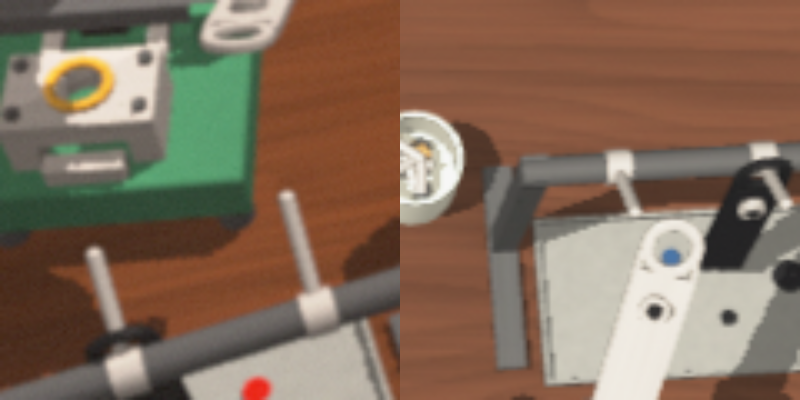

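The eye is visible at top (421.6,183.8) and scene (199.9,252), with the empty peg tip straight ahead at top (411,173) and scene (216,298.5). I'll triangulate the eye and correct its place in the tool frame.

```bash
python3 - <<'E'
from h import *
import pickle,h
from workcell import bot
d=pickle.load(open('cam0.pkl','rb'));T,S=d['top'],d['scene']
s=bot.read_state();p=s['tool_pos'];R=Ro.from_rotvec(s['tcp_rot'])
e,err=tri(T,(421.6,183.8),S,(199.9,252));et=R.inv().apply(e-p);print("eye",e,err,"tool",et.round(4),"tip",TIP-e)
h.ET=et
az=np.radians(-14);r=np.radians
rows([eyeat(.035,az,r(35)),eyeat(0.012,az,r(35)),eyeat(-.04,az,r(35))])
E
```

```text
eye [ 0.56023583 -0.13994426  0.30867379] 0.0002976588407908887 tool [-0.1137  0.0004 -0.0339] tip [ 0.04136417  0.00654426 -0.07417379]
[0.018 0.017 0.119] turn [-0.001 -0.158 -0.003]
[0.007 0.027 0.163] turn [-0.001 -0.158 -0.003]
[-0.016  0.05   0.261] turn [-0.001 -0.158 -0.003]
```

step_arm:
  series:
    - {"x": 0.01, "y": 0.01, "z": 0.06, "ax": 0, "ay": -0.08, "az": 0, "grip": 1}
    - {"x": 0.018, "y": 0.017, "z": 0.119, "ax": 0, "ay": -0.158, "az": 0, "grip": 1}
    - {"x": 0.018, "y": 0.017, "z": 0.119, "ax": 0, "ay": -0.158, "az": 0, "grip": 1}
    - {"x": 0.012, "y": 0.022, "z": 0.141, "ax": 0, "ay": -0.158, "az": 0, "grip": 1}
    - {"x": 0.007, "y": 0.027, "z": 0.163, "ax": 0, "ay": -0.158, "az": 0, "grip": 1}
    - {"x": 0.007, "y": 0.027, "z": 0.163, "ax": 0, "ay": -0.158, "az": 0, "grip": 1}
    - {"x": 0.007, "y": 0.027, "z": 0.163, "ax": 0, "ay": -0.158, "az": 0, "grip": 1}

```text
time: 15.65
tool_pos: [0.5207, -0.117, 0.1488]
tcp_rot: [0.312, 2.516, -0.098]
wrist_force: [-0.1, 0.4, -1.5]
width: 0.379
grip_force: 100.5
```

```bash
python3 - <<'E'
from h import *
import h
from workcell import bot,imaging
h.ET=np.array([-.1137,.0004,-.0339])
az=np.radians(-14);r=np.radians
s=rows([eyeat(0.012,az,r(35)),eyeat(-.04,az,r(35))])
R=Ro.from_rotvec(s['tcp_rot']);E=s['tool_pos']+R.apply(h.ET);print("eye",E,E-TIP,s['q'],s['wrist_force'])
for n,k in(('top',14),('scene',16)):
    c=imaging.read_camera(n);u,v=proj(c,E).round().astype(int);print(n,proj(c,E),proj(c,TIP))
    g=cv2.cvtColor(c['img'],cv2.COLOR_RGB2GRAY)[v-k:v+k+1,u-k:u+k+1]//26
    print(u-k,v-k);print('\n'.join(''.join(str(x) for x in row) for row in g))
E
```

```text
[-0.003  0.001 -0.001] turn [-0.002 -0.004 -0.004]
[-0.018  0.024  0.099] turn [-0.002 -0.004 -0.004]
eye [ 0.59240136 -0.13466907  0.24164805] [-0.00919864 -0.00126907  0.00714805] [-0.28244252 -0.3615576   2.42889759  0.04614395  0.46623238 -1.64118613] [-0.10119146  0.3555995  -1.54665765]
top [411.61398902 176.68556575] [410.27708421 173.31040366]
398 163
44436876665443333333333333333
33345666665322222222222222222
33344445665322222222222222222
33443335666422222222222222222
44333223566532222222222222222
33322222466654444322222222222
22222222356788888643222222222
22222222489998889886322222222
22222224799888888898633444444
22222247888766446889864444444
22222279987566544688987655666
33333489886578777778888655565
44445789865445444557887566666
34445789866677777778888777777
56777789877777777777898777777
77778899877777777778988777777
77778888877777777778988777777
77778878986777777788887777777
77788878998667667888887777777
77788757889988889988887777777
77789887889999999888887777777
77889999999988888878886667777
77899999999988886678854446777
77899999999999999899844444677
788999999999999999
[... 623 characters left out ...]
66555444457887643333
555555788765555444444567876543333
555545778766554455556777765433333
554544577777776677777776654333333
545444455666767776666665543333333
444444444555555655555555433333333
333333333444444544444443333333333
222222223333333333333333333333333
222222223333333333333333333333333
222222223333333333443333333333333
222222223333333344543333333333333
222222223333333344443333333333333
222222222333333334444433333333333
222222222333333334445543333333333
222222222333333334456653333333333
222222222233333334456654333333333
222222222233333333456654333333333
222111222333333333456664333333333
222222222333333333456665433333333
222222223333333333346665433333333
222222233333333333345666433333333
```

step_arm:
  series:
    - {"x": -0.004, "y": 0.004, "z": 0.018, "ax": 0, "ay": 0, "az": 0, "grip": 1}
    - {"x": -0.008, "y": 0.009, "z": 0.036, "ax": 0, "ay": 0, "az": 0, "grip": 1}
    - {"x": -0.011, "y": 0.013, "z": 0.054, "ax": 0, "ay": 0, "az": 0, "grip": 1}
    - {"x": -0.011, "y": 0.013, "z": 0.054, "ax": 0, "ay": 0, "az": 0, "grip": 1}

```text
time: 16.15
tool_pos: [0.5398, -0.1148, 0.1255]
tcp_rot: [0.312, 2.521, -0.097]
wrist_force: [0.3, 0.1, -1.4]
width: 0.377
grip_force: 100.5
```

```bash
python3 - <<'E'
from h import *
import h
from workcell import bot,imaging
h.ET=np.array([-.116,.0005,-.040])
s=rows([])
R=Ro.from_rotvec(s['tcp_rot']);E=s['tool_pos']+R.apply(h.ET);print("eye",E,"along",(E-TIP)@PD,"off",E-TIP-PD*((E-TIP)@PD),s['wrist_force'],s['torque'])
for n,k in(('top',12),('scene',15)):
    c=imaging.read_camera(n);u,v=proj(c,E).round().astype(int);print(n,proj(c,E),proj(c,TIP))
    g=cv2.cvtColor(c['img'],cv2.COLOR_RGB2GRAY)[v-k:v+k+1,u-k:u+k+1]//26
    print(u-k,v-k);print('\n'.join(''.join(str(x) for x in row) for row in g))
E
```

```text
eye [ 0.61046051 -0.13205931  0.22433806] along -0.013503502867278876 off [-0.00066227  0.00064138 -0.00061352] [ 0.31385502  0.13461373 -1.35546277] [0.20105842 0.52506222 0.0292115 ]
top [408.65187078 170.53965036] [410.27708421 173.31040366]
397 159
4444489999998555555555555
5555589999998654444444444
4444479876887444444444444
4444478866677544444444333
4444468777888875433333333
3333467899999998742222222
3333468999888889985222222
3344589887655578998422222
4444799863455326899732222
4335898624666422689842222
3227997323576532489852222
2237997222566542379852222
2248997222467653489852234
2268997322357874379854444
2378898623358986479865666
3588899855667875588776666
4787689987666666898655566
4897688999989999888877777
6899888999999988888777777
8899999999998876788777777
8999999999998876888777777
8999999999999999987777777
8999999999999999987777777
9999999999999999987777777
9999888888999999877777777
scene [217.47115989 305.99141111] [214.92293691 298.44042675]
202 291
4323333333346788888888888888888
4333333333347788877777788888888
4332333333357887764445788888888
3223333333467877643345777788887
[... 164 characters left out ...]
2333468865666777888888888764
2222333578875566778888777788754
2222234787765566677777776677643
2222235776665566677777777777643
1122246776545556666655678876543
1122346776433456665444567876433
2122346787533456665444578875433
2223346787644456666556787765333
2233345777776666777777776654333
2333334566777777777776665543333
3333334445556666666665554333333
3333333444444555555554443333333
3333333333444444454443333333333
3333333333333334554333333333333
3333333333333333444333333333333
3333333333333333444433333333333
3333333333333333444433333333333
3333333333333333444444333333333
3333333333333333344455433333333
3333333333333333345666433333333
3333333333333333345666533333332
3333333333333333334666543333333
```

The peg is clearly through the hole in both views: the peg tip shows inside the ring at top (410,173), with no force. I'll slide on down and steepen the strap before releasing.

```bash
python3 - <<'E'
from h import *
import h
h.ET=np.array([-.116,.0005,-.040])
az=np.radians(-14);r=np.radians
rows([eyeat(-.036,az,r(a)) for a in(35,43,50,56,60)])
E
```

```text
[-0.009  0.009  0.046] turn [-0.002 -0.011 -0.004]
[-0.022  0.009  0.078] turn [-0.002 -0.278 -0.004]
[-0.037  0.009  0.103] turn [-0.002 -0.511 -0.004]
[-0.053  0.009  0.124] turn [-0.002 -0.711 -0.004]
[-0.065  0.009  0.136] turn [-0.003 -0.845 -0.003]
```

step_arm:
  series:
    - {"x": -0.004, "y": 0.005, "z": 0.023, "ax": 0, "ay": 0, "az": 0, "grip": 1}
    - {"x": -0.009, "y": 0.009, "z": 0.046, "ax": 0, "ay": 0, "az": 0, "grip": 1}
    - {"x": -0.015, "y": 0.009, "z": 0.062, "ax": 0, "ay": -0.14, "az": 0, "grip": 1}
    - {"x": -0.022, "y": 0.009, "z": 0.078, "ax": 0, "ay": -0.278, "az": 0, "grip": 1}
    - {"x": -0.029, "y": 0.009, "z": 0.09, "ax": 0, "ay": -0.39, "az": 0, "grip": 1}
    - {"x": -0.037, "y": 0.009, "z": 0.103, "ax": 0, "ay": -0.51, "az": 0, "grip": 1}
    - {"x": -0.037, "y": 0.009, "z": 0.103, "ax": 0, "ay": -0.51, "az": 0, "grip": 1}
    - {"x": -0.037, "y": 0.009, "z": 0.103, "ax": 0, "ay": -0.51, "az": 0, "grip": 1}

```text
time: 17.05
tool_pos: [0.5734, -0.119, 0.1134]
tcp_rot: [0.286, 2.299, -0.125]
wrist_force: [-5.0, 0.6, -7.8]
width: 0.386
grip_force: 100.6
```

```bash
python3 - <<'E'
from h import *
import h
h.ET=np.array([-.116,.0005,-.040])
az=np.radians(-14);r=np.radians
s=rows([eyeat(-.038,az,r(a)) for a in(50,56,60,65)])
R=Ro.from_rotvec(s['tcp_rot']);E=s['tool_pos']+R.apply(h.ET);print("along",(E-TIP)@PD,"off",E-TIP-PD*((E-TIP)@PD),s['wrist_force'],s['q'],s['tool_pos'],R.as_matrix()[:,2])
E
```

```text
[0.013 0.002 0.046] turn [-0.004 -0.086 -0.005]
[0.002 0.002 0.069] turn [-0.004 -0.286 -0.005]
[-0.006  0.002  0.084] turn [-0.004 -0.419 -0.005]
[-0.018  0.002  0.102] turn [-0.005 -0.586 -0.004]
along -0.019955394223008033 off [0.00537973 0.00173629 0.00549244] [-5.00638269  0.5980817  -7.84658713] [-0.24731786 -0.22128188  2.52886868  0.02276443  0.00637335 -1.59297072] [ 0.57340547 -0.11903922  0.11340223] [ 0.71396341 -0.18011675 -0.67661969]
```

```bash
python3 - <<'E'
from h import *
import h
h.ET=np.array([-.116,.0005,-.040])
az=np.radians(-14);r=np.radians
rows([eyeat(-.02,az,r(40)),eyeat(-.036,az,r(40))])
E
```

```text
[ 0.023 -0.007 -0.03 ] turn [-0.004  0.247 -0.005]
[0.025 0.001 0.001] turn [-0.004  0.247 -0.005]
```

step_arm:
  series:
    - {"x": 0.012, "y": -0.003, "z": -0.015, "ax": 0, "ay": 0.12, "az": 0, "grip": 1}
    - {"x": 0.023, "y": -0.007, "z": -0.03, "ax": 0, "ay": 0.247, "az": 0, "grip": 1}
    - {"x": 0.023, "y": -0.007, "z": -0.03, "ax": 0, "ay": 0.247, "az": 0, "grip": 1}

```text
time: 17.35
tool_pos: [0.5591, -0.1191, 0.1212]
tcp_rot: [0.301, 2.417, -0.111]
wrist_force: [-1.7, -0.2, -3.7]
width: 0.383
grip_force: 100.6
```

```bash
python3 - <<'E'
from h import *
import h
h.ET=np.array([-.116,.0005,-.040])
az=np.radians(-14);r=np.radians
s=rows([eyeat(-.036,az,r(40)),eyeat(-.036,az,r(36))])
R=Ro.from_rotvec(s['tcp_rot']);E=s['tool_pos']+R.apply(h.ET);print("along",(E-TIP)@PD,"off",E-TIP-PD*((E-TIP)@PD),s['wrist_force'],s['q'],R.as_matrix()[:,2])
E
```

```text
[0.014 0.008 0.034] turn [-0.004  0.021 -0.005]
[0.019 0.008 0.017] turn [-0.003  0.154 -0.005]
along -0.01772775356039498 off [ 0.00520727 -0.00135455  0.00509408] [-1.6783849  -0.24236125 -3.67717078] [-0.25827384 -0.25647242  2.46488494  0.03230644  0.2244533  -1.61043458] [ 0.63118301 -0.15930625 -0.75909784]
```

step_arm:
  series:
    - {"x": 0.014, "y": 0, "z": 0, "ax": 0, "ay": 0.04, "az": 0, "grip": 1}
    - {"x": 0.016, "y": 0.004, "z": 0.013, "ax": 0, "ay": 0.08, "az": 0, "grip": 1}
    - {"x": 0.016, "y": 0.008, "z": 0.028, "ax": 0, "ay": 0.08, "az": 0, "grip": 1}
    - {"x": 0.016, "y": 0.008, "z": 0.028, "ax": 0, "ay": 0.08, "az": 0, "grip": 1}
    - {"x": 0.016, "y": 0.008, "z": 0.028, "ax": 0, "ay": 0.08, "az": 0, "grip": 1}

```text
time: 17.85
tool_pos: [0.5625, -0.1155, 0.1032]
tcp_rot: [0.305, 2.46, -0.105]
wrist_force: [-0.8, 0.2, -2.6]
width: 0.383
grip_force: 100.5
```

```bash
python3 - <<'E'
from h import *
import h
h.ET=np.array([-.116,.0005,-.040])
az=np.radians(-14);r=np.radians
s=rows([eyeat(-.038,az,r(38))])
R=Ro.from_rotvec(s['tcp_rot']);E=s['tool_pos']+R.apply(h.ET);print("along",(E-TIP)@PD,"off",E-TIP-PD*((E-TIP)@PD),s['wrist_force'],s['torque'],s['q'],R.as_matrix()[:,2])
from workcell import imaging
for n,k in(('top',12),('scene',15)):
    c=imaging.read_camera(n);u,v=proj(c,E).round().astype(int);print(n,proj(c,E),proj(c,TIP))
    g=cv2.cvtColor(c['img'],cv2.COLOR_RGB2GRAY)[v-k:v+k+1,u-k:u+k+1]//26
    print(u-k,v-k);print('\n'.join(''.join(str(x) for x in row) for row in g))
E
```

```text
[-0.003 -0.    -0.001] turn [-0.003  0.005 -0.004]
along -0.03805301901075747 off [-0.00125949  0.00015697 -0.00124461] [-0.78148829  0.19211925 -2.56917952] [0.16991538 0.5159182  0.00837956] [-0.24529846 -0.2044613   2.44328198 -0.00361781  0.23703435 -1.56600658] [ 0.59894493 -0.15081551 -0.78646021]
top [406.5922943  165.33768806] [410.27708421 173.31040366]
395 153
4444444333333333333333333
3333334444444443333333333
3333344566666643333333333
3333334788888864444444444
4444445788888765444444444
4444444688888875544444545
4445556899999998754455555
5555568999888889984345555
5555689987657888997434444
4444799876766777898623444
4445898756776554789732333
3337998555676532589742222
3347897444577532489852222
4457897433567642589742222
4478998422357653688732222
4588898632256765457622222
3587789864336765555422222
2797589988766776555322222
3898778999998776554322223
5899999889998778765444444
6899999999988889887555556
7999999999999888887777766
8999999999999988864555556
8999999999999999987777777
9999988889999999887777777
scene [221.10343874 319.98429248] [214.92293691 298.44042675]
206 305
3333333
[... 284 characters left out ...]
3333467765666666777778888753
3333333578875566677887777787643
3333334677775566677887777777532
3333334666665566677777776677532
3333334544445556666666777776422
3333345554334456665555577765322
3333346775333456665445677764322
3333356777544456666567777654221
3333345777766667777777776543222
3333334566677777777766665432222
3333334455566666666665554333233
3333333444445555555554443333334
3333333333444444444444433334444
3333333333333444444444544444444
3333333333333455544456764444444
3333333333333445555678875443433
3333333333322355578888875433333
3333333222222477778888875433333
3333333333333478888877776433333
3333444334433467877777766433322
4444444444443457777766665422222
4444444443333346776666555432222
```

The peg comes up through the eye in both views and the eye is 26 mm from the root. Releasing now.

step_arm:
  series:
    - {"x": 0, "y": 0, "z": 0, "ax": 0, "ay": 0, "az": 0, "grip": 1}
    - {"x": 0, "y": 0, "z": 0, "ax": 0, "ay": 0, "az": 0, "grip": 1}
    - {"x": 0, "y": 0, "z": 0, "ax": 0, "ay": 0, "az": 0, "grip": -0.4}
    - {"x": 0, "y": 0, "z": 0, "ax": 0, "ay": 0, "az": 0, "grip": -0.6}
    - {"x": 0, "y": 0, "z": 0, "ax": 0, "ay": 0, "az": 0, "grip": -0.6}
    - {"x": 0, "y": 0, "z": 0, "ax": 0, "ay": 0, "az": 0, "grip": -0.6}
    - {"x": 0, "y": 0, "z": 0, "ax": 0, "ay": 0, "az": 0, "grip": -0.6}
    - {"x": 0, "y": 0, "z": -0.03, "ax": 0, "ay": 0, "az": 0, "grip": -0.6}
    - {"x": 0, "y": 0, "z": -0.08, "ax": 0, "ay": 0, "az": 0, "grip": -0.6}
    - {"x": 0, "y": 0, "z": -0.15, "ax": 0, "ay": 0, "az": 0, "grip": -0.6}
    - {"x": 0, "y": 0, "z": -0.2, "ax": 0, "ay": 0, "az": 0, "grip": -0.6}
    - {"x": 0, "y": 0, "z": -0.2, "ax": 0, "ay": 0, "az": 0, "grip": -0.6}
  force: 20

```text
time: 19.15
tool_pos: [0.504, -0.1009, 0.1873]
tcp_rot: [0.305, 2.451, -0.107]
wrist_force: [0.0, 0.1, 0.2]
width: 0.802
grip_force: 0.0
```

```bash
python3 - <<'E'
from h import *
import pickle
from workcell import bot,imaging
s=bot.read_state();print(s['tool_pos'],s['q'],s['width'],s['wrist_force'])
d=pickle.load(open('cam0.pkl','rb'))
root=TIP-.064*PD
for n,ks in(('top',(18,26)),('scene',(20,48))):
    c=imaging.read_camera(n)
    u,v=proj(c,root).round().astype(int);print(n,proj(c,root),"tip",proj(c,TIP),"140 below",proj(c,root-.14*Z))
    y0=v-20;x0=u-30
    g=cv2.cvtColor(c['img'],cv2.COLOR_RGB2GRAY)[y0:y0+75,x0:x0+56]//26
    print(x0,y0);print('\n'.join(''.join(str(x) for x in row) for row in g))
E
```

```text
[ 0.50395745 -0.10089165  0.18732076] [-2.45291447e-01 -5.01521293e-01  2.46406356e+00 -2.13526362e-03
  5.04343497e-01 -1.56735483e+00] 0.8023061274017838 [0.04143656 0.07361939 0.15250792]
top [404.49604211 158.96895678] tip [410.27708421 173.31040366] 140 below [394.04026051 175.78765013]
374 139
44444444444444444444444444444444444444444444444444444444
44444444444444444444444444444444444444444444444444444444
44444444444444444444444444444444444444444444444444444444
44444444444444444444444444444444444444444444444444444444
44444444444444444444444444444444444444444444444444444444
44444444444444444444444444444444444444444444444444444444
44444444444444444444444444444444444444444444444444444444
44444444444444444444444444444444444444444444444444444444
44444444444444444444444444444444444444444444444444444444
44444444444444444444444444444444444444444444444444444444
44444444444444444444444444444444444444444444444444444444
44444444444444444444444444444444444444444444444444444444
44444444444444444444444444444444444444444444444444444444
44444444444444444444444444444444444444444444444444444444
4
[... 7162 characters left out ...]
6667667777776544
77777777777777777666544434443445667777766776666777776544
77777766667777666544443333343466777767767777667777676554
77767666667676544443433433344567767777776776667676666654
77777777667666443434433334445667777777677776677776654444
77777777677654433344443343466777667777777776676766643333
77666667666544433343343434567777666777677766666665443333
66555566765443434333343445667776666666777667666544433433
65444456654434343443333566677766666666776766665433433333
54333345543334443333344666677667766666667666544333333333
43333334443343343333446676666777676666776665433333333333
43333333444334333334566766666777666667766544333333333322
43333233444334343445667666676676666666654433333332322222
```

step_arm:
  series:
    - {"x": 0, "y": 0, "z": -0.08, "ax": 0, "ay": 0, "az": 0, "grip": -0.6}
    - {"x": 0, "y": 0, "z": -0.12, "ax": 0, "ay": 0, "az": 0, "grip": -0.6}
    - {"x": 0, "y": 0, "z": -0.12, "ax": 0, "ay": 0, "az": 0, "grip": -0.6}
    - {"x": 0, "y": 0, "z": -0.12, "ax": 0, "ay": 0, "az": 0, "grip": -0.6}
    - {"x": 0, "y": 0, "z": -0.12, "ax": 0, "ay": 0, "az": 0, "grip": -0.6}
    - {"x": 0, "y": 0, "z": -0.12, "ax": 0, "ay": 0, "az": 0, "grip": -0.6}
    - {"x": 0, "y": 0, "z": -0.12, "ax": 0, "ay": 0, "az": 0, "grip": -0.6}
    - {"x": 0, "y": 0, "z": -0.12, "ax": 0, "ay": 0, "az": 0, "grip": -0.6}

```text
time: 20.05
tool_pos: [0.4666, -0.0915, 0.229]
tcp_rot: [0.306, 2.46, -0.105]
wrist_force: [0.2, -0.8, 0.5]
width: 0.799
grip_force: 0.0
```

```bash
python3 - <<'E'
from h import *
import pickle
from workcell import bot,imaging
d=pickle.load(open('cam0.pkl','rb'))
t=[imaging.read_camera('top')['img'].astype(int) for _ in range(3)]
print("rack motion",abs(t[2]-t[0])[140:220,360:520].mean())
g=t[2][155:200,374:430].mean(2).astype(int)//26
print('\n'.join(''.join(map(str,r)) for r in g))
s=imaging.read_camera('scene')['img']
m=cv2.inRange(cv2.cvtColor(s,cv2.COLOR_RGB2HSV),(0,190,120),(5,255,255));k,_,st,ce=cv2.connectedComponentsWithStats(m)
print([(ce[i].round(),st[i,4]) for i in range(1,k) if st[i,4]>20])
for nm,(y,x,h,w) in{"can":(225,265,85,45),"cup":(352,280,60,55)}.items(): print(nm,abs(s.astype(int)-d['scene']['img'])[y:y+h,x:x+w].mean())
print(bot.read_state()['wrist_force'],bot.read_state()['time'])
E
```

```text
rack motion 0.39895833333333336
33333333333333333333333333345666666433333333333333333444
33344444444333333333333333347888888644444444444444444444
33444444444333333344444444457888888754444444444444444444
33344444444444444444444444447999999854444445555555555555
33344444444444444444444555558999999865555555555555555555
23345455555555555555555555558988888887654455555444444444
22345555555555555555555555567888888888764444444444444444
23345555555444444444444445788888887777765444444343333333
22344444444444444444444446788766655445665333333333333322
23344443333444333333333346776556765334565322222222222222
23333333333333333333333456654456775445664322222222222222
22222222223444443334333456655677776544554322222222222222
22222222234444444444444566667788776555443222222222222222
22222222234444444444444566666666667677532222222222222222
22222222333333333333335666776555567655532222222222222222
22222222333333333333334666666666567765542222222222222222
22222223333333333322245666666776666766432222223444443322
22222223333333322222245666668888866787434444444444443333
222222333333222222222466656889888668986555
[... 1073 characters left out ...]
788888877777777888888777
44333336667788877777777787778777888888887777777888887777
44333346656788877777777788778877788888777777877877777777
54333335656788877777777777888887788887778888877877777877
44333335656778777777777777888888888877788888777777778887
44333335656888777777777777788888777777788888777877778888
44333335666887777777777777788777777788888877777887788888
44323335666877787777777877877777777788888887778888878888
[(array([104., 245.]), np.int32(265)), (array([473., 268.]), np.int32(204)), (array([479., 288.]), np.int32(75)), (array([206., 357.]), np.int32(36)), (array([106., 359.]), np.int32(88))]
can 3.5888453159041394
cup 4.387070707070707
[ 0.34312678 -0.5954046   0.34965021] 20.25
```

```bash
python3 -c "
from workcell import bot
print(bot.finish_job())"
```

```text
the job is handed in; nothing more can be done
None
```

The strap hangs by its eye on the empty peg and has been let go. The hold-down bar stands open, the hung straps, can and cup show no sign of having moved, and the job was handed in at about 20 s.

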